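# Sort the bench after a column change

## Task

Tidy the bench after the column change: stand both small amber bottles in the white tray, lay both white columns flat in the blue tray, and lay the black star knob flat in the red tray. Keep the glass bottles upright and set them down gently, not dropped, and do not disturb the beaker and the roll of tape that stand among them.

Things in the scene. Friction and masses are not known exactly. Their poses are not given: they have to be found in the camera images.
- bottle_blue_center (a point): stoppered amber glass reagent bottle, 36 mm in diameter, 68 mm tall, about 70 g, paper label, with a blue cap; starts standing. The point is on its axis, half-way up (34 mm above its underside); z is up along the bottle. The body is plain and round between 5 and 37 mm above the underside, with a rounded shoulder, neck and 18 mm wide cap above: grip it by the body, at or below half height
- bottle_white_center (a point): stoppered amber glass reagent bottle, 36 mm in diameter, 68 mm tall, about 70 g, paper label, with a white cap; starts standing. The point is on its axis, half-way up (34 mm above its underside); z is up along the bottle. The body is plain and round between 5 and 37 mm above the underside, with a rounded shoulder, neck and 18 mm wide cap above: grip it by the body, at or below half height
- column_green_center (a point): chromatography column (cartridge) lying on its side: white round barrel 25 mm in diameter and 48 mm long between its ends, along its own x axis, with one green band round its middle, a square black end block (30 x 30 mm, 14 mm thick) on each end, small steel nipples beyond; 86 mm long overall, 30 mm high, about 60 g. The point is at its centre, 15 mm above the surface it lies on; x runs along the barrel. Grip it across the barrel between the blocks
- column_orange_center (a point): chromatography column (cartridge) lying on its side: white round barrel 25 mm in diameter and 48 mm long between its ends, along its own x axis, with one orange band round its middle, a square black end block (30 x 30 mm, 14 mm thick) on each end, small steel nipples beyond; 86 mm long overall, 30 mm high, about 60 g. The point is at its centre, 15 mm above the surface it lies on; x runs along the barrel. Grip it across the barrel between the blocks
- knob_center (a point): black star-shaped hand knob with five lobes from a valve, lying flat, 46 mm across, 28 mm high, about 60 g; small steel disc in its top. Grips like a disc of 46 mm diameter at any yaw. The point is at its centre, 14 mm above its underside; z is its axis
- tray_white: open rectangular white plastic tray fixed to the bench, 104 mm (its x) by 166 mm (its y) and 26 mm high outside, walls and floor 4 mm thick, so 96 x 158 mm inside, no dividers. Origin at the centre of its underside, on the bench; the inner floor is 4 mm above it
- tray_blue: open rectangular blue plastic tray fixed to the bench, 104 mm (its x) by 166 mm (its y) and 26 mm high outside, walls and floor 4 mm thick, so 96 x 158 mm inside, no dividers. Origin at the centre of its underside, on the bench; the inner floor is 4 mm above it
- tray_red: open rectangular red plastic tray fixed to the bench, 104 mm (its x) by 166 mm (its y) and 26 mm high outside, walls and floor 4 mm thick, so 96 x 158 mm inside, no dividers. Origin at the centre of its underside, on the bench; the inner floor is 4 mm above it
- beaker: bystander, not to be disturbed: small clear glass beaker, 50 mm in diameter, 55 mm tall, standing loose among the things. Origin at the centre of its underside
- tape: bystander, not to be disturbed: roll of yellow tape lying flat, 56 mm outside and 38 mm inside diameter, 20 mm high, loose among the things. Origin at the centre of its underside
Not all that is in view belongs to the job. What is meant by the tray_red is not pink, and is the smaller of those in its own colour.

How it is judged (in metres and radians):
At the end, for the whole second after the job is handed in: Bottles upright in the white tray, columns level in the blue, knob flat (either face up) in the red: within 0.15 rad, centres inside the tray (48 mm along its x, 79 mm along its y of the middle) and within 6 mm of resting height on its floor; all released and at rest (under 0.02 m/s) (x of bottle_blue_center in the frame of tray_white between -0.048 and 0.048 m and y of bottle_blue_center in the frame of tray_white between -0.079 and 0.079 m and z of bottle_blue_center in the frame of tray_white between 0.032 and 0.044 m and angle between each of bottle_blue_center, bottle_white_center's own z axis and vertical below 0.15 rad and linear speed of each of bottle_blue, bottle_white, column_green, column_orange, knob below 0.02 m/s and x of bottle_white_center in the frame of tray_white between -0.048 and 0.048 m and y of bottle_white_center in the frame of tray_white between -0.079 and 0.079 m and z of bottle_white_center in the frame of tray_white between 0.032 and 0.044 m and x of column_green_center in the frame of tray_blue between -0.048 and 0.048 m and y of column_green_center in the frame of tray_blue between -0.079 and 0.079 m and z of column_green_center in the frame of tray_blue between 0.013 and 0.025 m and angle between column_green_center's own x axis and vertical between 1.42 and 1.72 rad and x of column_orange_center in the frame of tray_blue between -0.048 and 0.048 m and y of column_orange_center in the frame of tray_blue between -0.079 and 0.079 m and z of column_orange_center in the frame of tray_blue between 0.013 and 0.025 m and angle between column_orange_center's own x axis and vertical between 1.42 and 1.72 rad and x of knob_center in the frame of tray_red between -0.048 and 0.048 m and y of knob_center in the frame of tray_red between -0.079 and 0.079 m and z of knob_center in the frame of tray_red between 0.012 and 0.024 m and (angle between knob_center's own z axis and vertical below 0.15 rad or angle between knob_center's own z axis and vertical above 2.99 rad)); the robot touches nothing.
It fails at once if a glass bottle is tipped over (0.8 rad) (angle between any of bottle_blue_center, bottle_white_center's own z axis and vertical above 0.8 rad).
It fails at once if a glass bottle is dropped: it falls, out of the fingers, more than about 18 mm ((linear speed of bottle_blue above 0.6 m/s and contact force between the fingers and bottle_blue below 0.05 N) or (linear speed of bottle_white above 0.6 m/s and contact force between the fingers and bottle_white below 0.05 N)).
It fails at once if the beaker is tipped over or shifted more than 30 mm (angle between beaker's own z axis and vertical above 0.5 rad or distance of beaker from where it was at the start of the episode above 0.03 m).
It fails at once if the roll of tape is shifted more than 30 mm (distance of tape from where it was at the start of the episode above 0.03 m).
It also fails if it takes over 125 s, if anything falls off the work surface, if the arm or the gripper's body presses on something with over 40 N, if the wrist force passes 120 N, or if a joint passes its speed limit or range.

## Robot

A 6-joint arm with a two-finger parallel gripper is mounted at the origin on the work surface. World frame = base frame: x ahead of the robot, y to its left, z up, the work surface at z = 0. Lengths are in mm, angles in degrees, forces in N, time in s.
With the tool pointing down it reaches from about 350 to 850 mm from the base axis. Payload 8.1 kg.
Tool frame: the origin (TCP) lies between the finger pads; the fingertips stand 14 mm ahead of it and the grasp point (between the pads) lies 5 mm behind it; z points along the fingers, x is the direction in which the jaws open and shut, and the axes are right-handed (so a half turn about z gives the same grasp; the last joint's range is limited). The gripper opens to 85 mm and grips with 20 to 120 N. Pads are 22 mm wide; open, the fingers measure 114 mm over their backs; the gripper's body (76 mm by 85 mm) begins 54 mm behind the grasp point. The pads swing forward as they close: fully open they stand 13 mm farther back than shut.
Start: joints at [70.967, 7.471, 85.268, -0, 87.261, -4.893], TCP at [146.559, 581.83, 245.292] pointing down, gripper open.
Joint ranges: [-169.43, 169.43], [-51.17, 129.36], [1.28, 143.12], [-76.62, 256.62], [0, 156.53], [-152.29, 152.29]. Speed limits (degrees/s): [136.94, 136.94, 159.86, 180, 180, 180].

## Interface

Orientations are given as [roll, pitch, yaw] about the fixed x, y, z axes, in that order (R = Rz(yaw) Ry(pitch) Rx(roll)).
In Python, from bench import r, vision, job gives the robot as it stands.
- The arm moves only by the tool send_rows, never from a script. Its arguments are lists of equal length, an entry for each row: "dp": the shift along the world's x, y, z in mm, a list of three; "rot": the turn, a rotation vector about the world's x, y, z in rad, a list of three. In form: {"dp": [[tx, ty, tz], ...], "rot": [[wx, wy, wz], ...]}. A call has 1 to 5 rows; each row is the pose to reach, as a shift and turn from the pose commanded when the call began; what a row does not reach only later rows make up. A row lasts 1/8 s, in which the tool goes at most 62.5 mm and 10.7 degrees, less where a joint would pass 70% of its speed; a pose out of reach is approached as far as the arm can. A call with a gripper value outside its range is refused whole. "jaw" is the finger opening in mm, from 0 to 85.4, set as the call begins (left out, the last holds). The fingers move at their own pace and stop on an object; "force" is the grip in N (left out, the last holds). Time passes only in rows, so rows that repeat a pose let the fingers close. It gives the time, the measured TCP pose, the force and the opening at its end, in the units of the state.
- r.sense(): the state, without advancing time (a new reading comes with each control period).
- vision.snapshot(name): name is "scene" or "top" or "wrist"; returns a dict with "pixels" (384x512x3 uint8, red, green, blue), "depth" (384x512 float32, mm along the optical axis (not along the pixel's ray), 0 where there is no reading), "intrinsics" (3x3 intrinsics, pixels), "world_from_camera" (4x4, takes a point from camera to world coordinates); the wrist camera has in their place "T_tool_cam" (4x4, takes a point from camera to tool coordinates, whose origin is the TCP and whose axes are the tool frame's). Camera axes: x right, y down, z forward; pixel columns grow to the right and rows downward; lengths in mm; the calibration is good to about 2 mm. The wrist camera is an equidistant fisheye: a pixel r from the principal point sees the ray r / f radians off the axis. A picture is of the moment at which its call begins: read the wrist's pose just before it.
- job.hand_in(): hands the job in, once; it reports no verdict.
The state is a dict: "time": time; "joint_pos": joint angles; "qd": joint speeds; "joint_efforts": joint torques, N m; "tool_pos": TCP position; "tcp_rot": TCP orientation; "ft_force": force on the tool from outside, world axes, zero at the start; "wrist_torque": the same for the moment, N m; "finger_gap": finger opening in mm.
Only numpy, scipy, OpenCV 4.12 (cv2) and the standard library are available. Lean on these libraries where they do the work, as an engineer would, in place of code of your own. Each camera call takes 0.05 s, during which the arm holds its last target.

## Working session

There is one attempt and no reset: what is moved stays moved. The work goes in short steps, Python scripts to look and compute and a tool call to move; the robot and the scene stay as the last step left them, time stands still between calls to the robot, and variables do not carry over. Pictures are saved under pics/ and viewed, and the job is handed in when it is done.

Besides the shell and the picture viewer there is one more tool, called after "Call:" as name(argument=value, ...) on one line, values as JSON. send_rows: Moves the arm, as the interface text tells. Its arguments: {"type":"object","properties":{"dp":{"type":"array"},"rot":{"type":"array"},"jaw":{"type":"number"},"force":{"type":"number"}},"required":["dp","rot"]}

```bash
ls; mkdir -p pics
python3 - <<'E'
from bench import r, vision, job
import cv2, numpy as np
print(r.sense())
for n in ("scene","top","wrist"):
    s=vision.snapshot(n)
    cv2.imwrite(f"pics/{n}0.png",cv2.cvtColor(s["pixels"],cv2.COLOR_RGB2BGR))
    np.savez(f"{n}0.npz",**s)
    print(n,s["intrinsics"].tolist(),[ (k,np.round(s[k],4).tolist()) for k in s if k in("world_from_camera","T_tool_cam")])
E
```

```text
pics
{'time': 0.0, 'joint_pos': array([ 7.09655748e+01,  7.51535132e+00,  8.53295410e+01, -1.52103780e-03,
        8.72628452e+01, -4.89152139e+00]), 'qd': array([-0.00081197,  0.04974894, -0.0074426 , -0.08457632, -0.02910025,
        0.03216107]), 'joint_efforts': array([ 9.02572938e-04, -5.69372463e+01, -5.00573730e+01, -1.72401860e-04,
        1.43477219e-02,  1.29587466e-06]), 'tool_pos': array([146.40166705, 581.31398394, 244.23937983]), 'tcp_rot': array([-1.79992327e+02,  1.07474720e-01,  7.58571774e+01]), 'ft_force': array([ 0.59097564, -0.7737964 ,  0.38736987]), 'wrist_torque': array([-0.00376978,  0.02983871, -0.00257772]), 'finger_gap': 85.39171696889643}
scene [[354.37176022540206, 0.0, 253.37497226864352], [0.0, 354.37176022540206, 197.11801592809485], [0.0, 0.0, 1.0]] [('world_from_camera', [[-0.5258, 0.6041, -0.5988, 924.4474], [0.8505, 0.3662, -0.3775, 310.2433], [-0.0088, -0.7078, -0.7064, 627.5727], [0.0, 0.0, 0.0, 1.0]])]
top [[470.6069966120567, 0.0, 261.1132382531099], [0.0, 470.6069966120567, 194.02572859457996], [0.0, 0.0, 1.0]] [('world_from_camera', [[-0.0197, -0.987, 0.1598, 233.6231], [-0.9997, 0.022, 0.0124, -4.9177], [-0.0157, -0.1595, -0.9871, 1351.4726], [0.0, 0.0, 0.0, 1.0]])]
wrist [[297.3186396354542, 0.0, 254.69014109574474], [0.0, 297.3186396354542, 194.6150938805808], [0.0, 0.0, 1.0]] [('T_tool_cam', [[1.0, 0.0004, -0.0004, -0.7698], [-0.0003, 0.9479, 0.3186, -81.5516], [0.0005, -0.3186, 0.9479, -128.9069], [0.0, 0.0, 0.0, 1.0]])]
```

View pics/scene0.png

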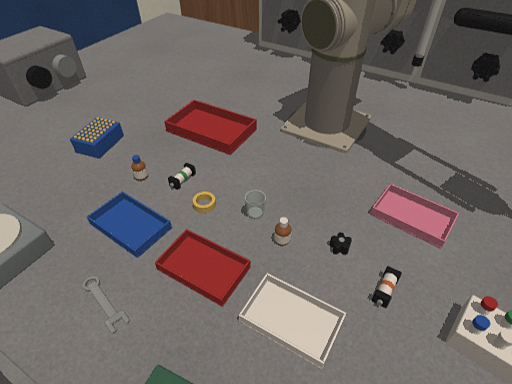

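View pics/top0.png

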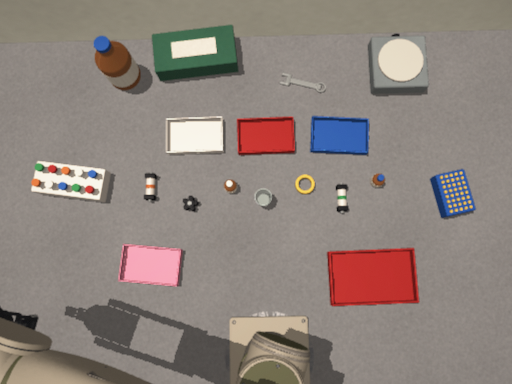

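View pics/wrist0.png

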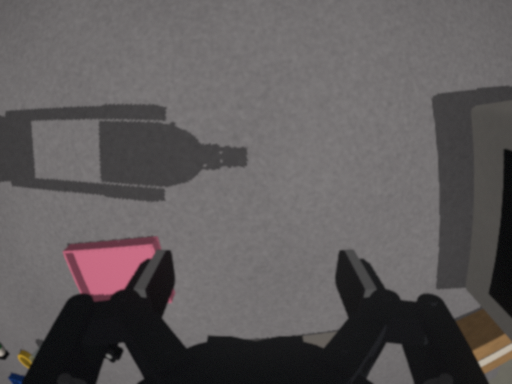

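The scene view and the top view show the same layout. Top-view pixels:
- **Wanted objects:** column_orange (150,187), knob (190,203), white-cap bottle (231,186), column_green (342,198), blue-cap bottle (378,181).
- **Bystanders:** beaker (263,198), tape (305,184).
- **Trays:** white (195,135), small red (266,135), blue (340,135).
- **Look-alikes:**
  - For the red tray: the large red tray (373,277) and the pink one (151,265).
  - For the bottles: the big amber bottle (117,65).
  - For the blue tray: the blue rack (454,193).
  - For the white tray: the white vial rack (70,182).
  - For the knob: the black wall knobs in the scene view.

Next I'll measure positions.

```bash
cat > h.py <<'E'
import numpy as np, cv2
def cloud(s):
    d=s["depth"].astype(float);K=s["intrinsics"];h,w=d.shape
    v,u=np.mgrid[0:h,0:w]
    P=np.stack([(u-K[0,2])/K[0,0]*d,(v-K[1,2])/K[1,1]*d,d],-1)
    T=s["world_from_camera"];W=P@T[:3,:3].T+T[:3,3]
    W[d<=0]=np.nan
    return W
def proj(s,p):
    T=np.linalg.inv(s["world_from_camera"]);c=T[:3,:3]@np.array(p)+T[:3,3];K=s["intrinsics"]
    return (K@c/c[2])[:2]
E
python3 - <<'E'
from h import *
t=dict(np.load("top0.npz"));sc=dict(np.load("scene0.npz"))
for nm,s in(("top",t),("scene",sc)):
    W=cloud(s);print(nm,"z med",np.nanmedian(W[...,2]))
W=cloud(t)
boxes={"colO":(138,168,164,206),"knob":(180,193,202,214),"botW":(220,174,242,198),"beak":(252,186,276,210),"tape":(292,172,318,197),"colG":(333,180,352,216),"botB":(368,170,390,192),"tW":(160,112,230,158),"tR":(232,112,300,158),"tB":(305,112,374,158)}
Ws=cloud(sc)
for n,(a,b,c,d) in boxes.items():
    q=W[b:d,a:c].reshape(-1,3);m=q[:,2]>8;q=q[m]
    lo,hi=np.nanpercentile(q,[1,99],axis=0)
    rect=cv2.minAreaRect(q[:,:2].astype(np.float32))
    print(n,len(q),"top: mid",((lo+hi)/2).round(1),"ext",(hi-lo).round(1),"zmax",hi[2].round(1),"rect",np.round(rect[0],1),np.round(rect[1],1),round(rect[2],1))
    c0=(lo[:2]+hi[:2])/2
    r=np.hypot(*(Ws[...,:2]-c0).transpose(2,0,1))
    R=110 if n[0]=='t' and n!="tape" else 48
    q=Ws[(r<R)&(Ws[...,2]>8)]
    if len(q):
        lo,hi=np.nanpercentile(q,[1,99],axis=0)
        rect=cv2.minAreaRect(q[:,:2].astype(np.float32))
        print("   scene",len(q),((lo+hi)/2).round(1),"ext",(hi-lo).round(1),"zmax",hi[2].round(1),"rect",np.round(rect[0],1),np.round(rect[1],1),round(rect[2],1), "px",proj(sc,[*c0,20]).round())
E
```

```text
top z med -1.4377218096706201
scene z med 0.9840375189152724
colO 275 top: mid [476.8 331.2  20.7] ext [77.6 29.7 23.1] zmax 32.2 rect [477.4 331.6] [29.9 82.7] 88.3
   scene 609 [484.3 333.5  20.7] ext [78.  29.2 22.6] zmax 32.0 rect [484.  333.6] [29.6 80.6] 88.6 px [386. 283.]
knob 162 top: mid [426.3 214.4  20.4] ext [41.2 40.7 22.4] zmax 31.5 rect [424.9 216.1] [42.6 40.3] 44.2
   scene 320 [431.6 217.6  19.8] ext [39.  40.9 21. ] zmax 30.2 rect [429.  217.4] [40.9 42.9] 24.4 px [340. 241.]
botW 147 top: mid [471.5  98.9  40. ] ext [32.6 35.1 61.3] zmax 70.6 rect [472.   98.7] [34.1 34.4] 65.3
   scene 356 [479.7 102.9  39.8] ext [28.8 32.6 59.9] zmax 69.8 rect [479.3 104.3] [28.4 36.9] 41.9 px [282. 233.]
beak 141 top: mid [435.4   6.2  33.6] ext [45.3 44.9 50.9] zmax 59.1 rect [435.5   5. ] [45.5 47.6] 0.0
   scene 483 [438.9   8.4  33.2] ext [46.5 45.9 47. ] zmax 56.7 rect [437.7   7.7] [49.9 46.8] 26.4 px [255. 207.]
tape 169 top: mid [ 476.  -114.9   16.3] ext [53.1 51.9 15.4] zmax 24.0 rect [ 475.9 -114.9] [54.1 53.5] 63.4
   scene 277 [ 479.9 -111.8   15.3] ext [52.8 52.8
[... 521 characters left out ...]
. 171.]
tW 484 top: mid [628.9 203.9  19.4] ext [106.  166.6  22.4] zmax 30.6 rect [629.  204.2] [106.2 167.5] 1.0
   scene 1495 [632.7 206.   18.3] ext [104.3 164.9  20. ] zmax 28.3 rect [632.2 205.6] [105.1 165.8] 0.7 px [292. 314.]
tR 441 top: mid [623.3  -4.4  18.8] ext [105.3 165.7  21.3] zmax 29.5 rect [623.4  -4.9] [106.5 166.2] 0.9
   scene 1280 [626.8  -2.2  18. ] ext [104.9 165.3  19.5] zmax 27.7 rect [626.2  -3.2] [105.6 167.2] 0.8 px [203. 262.]
tB 481 top: mid [ 618.4 -220.3   18.4] ext [111.7 168.5  20.6] zmax 28.8 rect [ 619.2 -220.8] [166.2 106.8] 85.7
   scene 1068 [ 623.4 -218.3   18. ] ext [111.1 170.1  19.6] zmax 27.8 rect [ 622.4 -218.9] [170.7 104.9] 85.6 px [129. 219.]
```

Run:
```python
import cv2,numpy as np
t=cv2.imread("pics/top0.png");c=t[105:225,130:400]
cv2.imwrite("pics/topcrop.png",cv2.resize(c,None,fx=2.9,fy=2.9,interpolation=cv2.INTER_CUBIC))
```

```text
(no output)
```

View pics/topcrop.png

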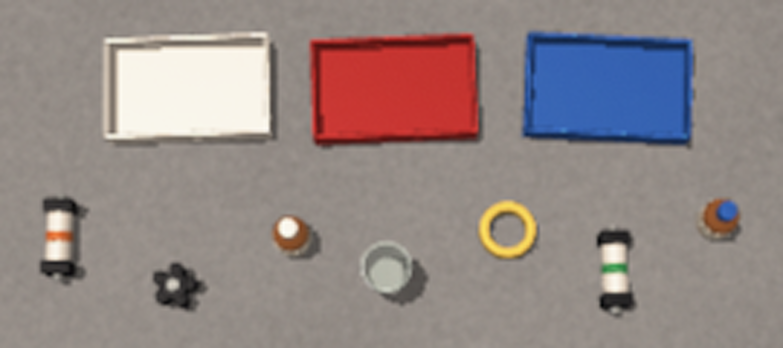

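The crop confirms the choices. The white tray, the small saturated red tray and the blue tray stand in a row. Below them are the orange column, knob, white bottle, beaker, tape, green column and blue bottle. Measured heights agree with the text, but the two fixed views differ by 4–7 mm in x, so I'll refine with the wrist camera.

Call:
send_rows(dp=[[45,-34,-6],[90,-68,-12],[135,-102,-18],[180,-136,-24],[225,-170,-30]], rot=[[0,0,0.05],[0,0,0.1],[0,0,0.15],[0,0,0.2],[0,0,0.247]], jaw=60, force=40)

```text
time: 0.78
tool_pos: [372.7, 410.5, 214.9]
tcp_rot: [-180.0, 0.0, 90.1]
ft_force: [0.8, -0.1, 0.2]
finger_gap: 59.9
```

Call:
send_rows(dp=[[48,-36,-7],[90,-72,-12],[98.4,-79.8,-15.3],[98.4,-79.8,-15.3]], rot=[[0,0,0],[0,0,0],[0,0,0],[0,0,0]])

```text
time: 1.27
tool_pos: [469.9, 331.5, 199.3]
tcp_rot: [-179.9, 0.0, 89.9]
ft_force: [-0.3, -0.8, -0.5]
finger_gap: 59.9
```

```bash
cat >> h.py <<'E'
from scipy.spatial.transform import Rotation as Ro
def wcloud(s,st):
    d=s["depth"].astype(float);K=s["intrinsics"];h,w=d.shape
    v,u=np.mgrid[0:h,0:w];x=(u-K[0,2])/K[0,0];y=(v-K[1,2])/K[1,1]
    th=np.hypot(x,y);k=np.where(th>1e-6,np.tan(th)/np.maximum(th,1e-9),1)
    P=np.stack([x*k*d,y*k*d,d],-1)
    T=s["T_tool_cam"];P=P@T[:3,:3].T+T[:3,3]
    R=Ro.from_euler("xyz",st["tcp_rot"],degrees=True).as_matrix()
    W=P@R.T+st["tool_pos"];W[d<=0]=np.nan
    return W,P
def look(name):
    from bench import r,vision
    st=r.sense();s=vision.snapshot("wrist")
    cv2.imwrite(f"pics/{name}.png",cv2.cvtColor(s["pixels"],cv2.COLOR_RGB2BGR))
    W,P=wcloud(s,st);np.savez(f"{name}.npz",W=W,P=P,px=s["pixels"])
    print("t",round(st["time"],2),"tcp",st["tool_pos"].round(1),st["tcp_rot"].round(2),"gap",round(st["finger_gap"],1),"F",st["ft_force"].round(1))
    return s,st,W,P
def near(W,c,R,zlo=8,zhi=90):
    m=(np.hypot(W[...,0]-c[0],W[...,1]-c[1])<R)&(W[...,2]>zlo)&(W[...,2]<zhi)
    q=W[m]
    if len(q)<10: return None
    lo,hi=np.nanpercentile(q,[1,99],axis=0);rc=cv2.minAreaRect(q[:,:2].astype(np.float32))
    return len(q),((lo+hi)/2)[:2].round(1),(hi-lo).round(1),"z",hi[2].round(1),"rect",np.round(rc[0],1),np.round(rc[1],1),round(rc[2],1)
E
python3 - <<'E'
from h import *
s,st,W,P=look("w1")
m=(np.abs(W[...,2])<6);print("plane z",np.nanmedian(W[m][:,2]))
for n,c,R in(("colO",(480,332),50),("knob",(427,217),40),("botW",(476,101),40),("tW",(630,205),110)): print(n,near(W,c,R))
E
```

```text
t 1.27 tcp [469.9 331.5 199.3] [-1.7992e+02  2.0000e-02  8.9910e+01] gap 59.9 F [-0.3 -0.8 -0.5]
plane z 0.3636842020723918
colO (1844, array([479. , 332.8]), array([78.3, 28.7, 18.6]), 'z', np.float64(31.3), 'rect', array([481.5, 332.6]), array([30.1, 85.5]), 88.6)
knob (1162, array([429.8, 217.4]), array([41.3, 40.7, 21.3]), 'z', np.float64(30.1), 'rect', array([430.4, 218.8]), array([42.3, 43.5]), 64.4)
botW (1076, array([474.6, 105.2]), array([33.3, 27. , 59.8]), 'z', np.float64(69.1), 'rect', array([474.5, 104.7]), array([36.5, 29.3]), 21.7)
tW (1629, array([630.6, 205.3]), array([103. , 165.4,  19.2]), 'z', np.float64(27.4), 'rect', array([632. , 204.3]), array([105.8, 167.7]), 0.4)
```

View pics/w1.png

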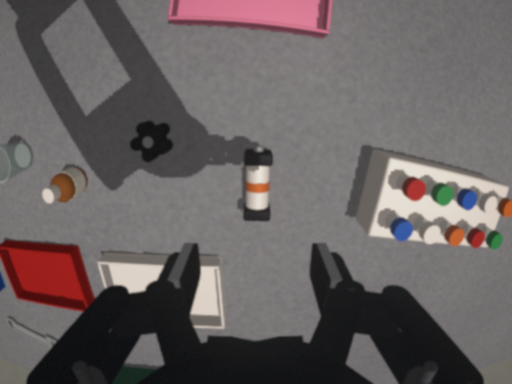

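The close view shows the orange band at (257,187), with the knob at (152,141) and the white-cap bottle at (65,187). The column sits at (481, 333) with its top at 31 mm, as the text says. I'll grasp it now.

Call:
send_rows(dp=[[11,0.8,-55],[11,0.8,-110],[11,0.8,-155],[11,0.8,-182],[11,0.8,-182]], rot=[[0,0,-0.02],[0,0,-0.02],[0,0,-0.02],[0,0,-0.02],[0,0,-0.02]])

```text
time: 1.95
tool_pos: [477.7, 333.0, 15.5]
tcp_rot: [-179.7, 0.1, 89.0]
ft_force: [0.9, -0.8, 0.7]
finger_gap: 59.9
```

Call:
send_rows(dp=[[0,0,0],[0,0,0],[0,0,0],[0,0,0]], rot=[[0,0,0],[0,0,0],[0,0,0],[0,0,0]], jaw=15)

```text
time: 2.45
tool_pos: [482.3, 334.1, 20.5]
tcp_rot: [179.8, -0.1, 88.9]
ft_force: [-2.8, 1.4, 7.5]
finger_gap: 23.7
```

Call:
send_rows(dp=[[0,0,45],[0,0,95],[8,-48,105],[16,-100,105],[24,-152,105]], rot=[[0,0,0],[0,0,0],[0,0,0],[0,0,0],[0,0,0]])

```text
time: 3.08
tool_pos: [505.7, 179.6, 124.5]
tcp_rot: [179.9, -0.0, 88.9]
ft_force: [0.6, 0.3, -0.6]
finger_gap: 23.6
```

Call:
send_rows(dp=[[10,-54,0],[20,-108,0],[30,-162,0],[40,-216,0],[50,-270,0]], rot=[[0,0,0],[0,0,0],[0,0,0],[0,0,0],[0,0,0]])

```text
time: 3.7
tool_pos: [555.6, -91.2, 124.3]
tcp_rot: [179.9, 0.0, 88.9]
ft_force: [1.1, -0.1, -0.2]
finger_gap: 23.6
```

Call:
send_rows(dp=[[10,-50,5],[15,-85,10],[15,-90,10],[15,-90,10]], rot=[[0,0,-0.02],[0,0,-0.04],[0,0,-0.05],[0,0,-0.05]])

```text
time: 4.2
tool_pos: [569.9, -179.1, 133.3]
tcp_rot: [180.0, -0.0, 86.0]
ft_force: [0.2, 0.1, -0.4]
finger_gap: 23.6
```

Run:
```python
from h import *
from bench import vision
s,st,W,P=look("w2")
for n,c,R in(("tape",(478,-113),40),("colG",(437,-217),55),("botB",(482,-317),40),("tB",(621,-220),110)): print(n,near(W,c,R,8,90 if n!="tB" else 30))
print("tool frame col", near(P*[1,1,-1],(0,0),60,-40,60))
for n in("scene","top"):
    q=vision.snapshot(n);cv2.imwrite(f"pics/{n}2.png",cv2.cvtColor(q["pixels"],cv2.COLOR_RGB2BGR));np.savez(n+"2.npz",**q)
    C=cloud(q);m=(C[...,0]>540)&(C[...,0]<700)&(C[...,1]<-125)&(C[...,1]>-320)&(C[...,2]>12)&(C[...,2]<32)
    rc=cv2.minAreaRect(C[m][:,:2].astype(np.float32));print(n,"tray",rc)
```

```text
t 4.2 tcp [ 569.9 -179.1  133.3] [ 1.7998e+02 -1.0000e-02  8.5960e+01] gap 23.6 F [ 0.2  0.1 -0.4]
tape (2075, array([ 479.3, -115.5]), array([52.6, 53.4, 13.2]), 'z', np.float64(21.7), 'rect', array([ 479.1, -115. ]), array([55.1, 55. ]), 86.1)
colG (3047, array([ 440.3, -218.2]), array([75.1, 28.5, 20.1]), 'z', np.float64(31.6), 'rect', array([ 440. , -218.6]), array([30.4, 79.4]), 89.2)
botB (1992, array([ 483.7, -316.5]), array([33.8, 26.1, 58.8]), 'z', np.float64(69.3), 'rect', array([ 483.5, -318.2]), array([31.1, 36.5]), 87.9)
tB (2529, array([ 616.3, -219.8]), array([102.5, 168.2,  19.3]), 'z', np.float64(27.5), 'rect', array([ 620.9, -220.5]), array([166.4, 102. ]), 85.7)
tool frame col (21667, array([-0.9, -4.2]), array([97.6, 73.4, 68.4]), 'z', np.float64(59.6), 'rect', array([-2.2, -5.1]), array([93.8, 80.1]), 38.0)
scene tray ((622.02099609375, -219.27191162109375), (169.6930694580078, 105.0819091796875), 85.77626037597656)
top tray ((611.8197631835938, -216.91580200195312), (152.1962127685547, 108.09101867675781), 78.6908187866211)
```

View pics/w2.png

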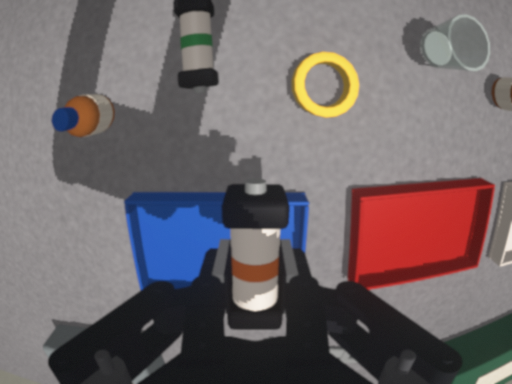

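View pics/scene2.png

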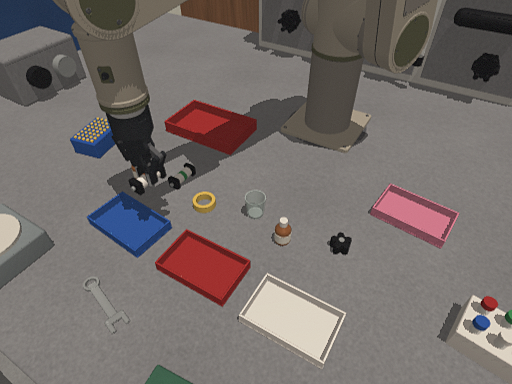

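Run:
```python
from h import *
d=np.load("w2.npz");P=d["P"];px=d["px"]
for rows in range(180,330,8):
    c=P[rows,254];print(rows,c.round(1),px[rows,254])
```

```text
180 [ -1.2 -43.5   6.4] [87 87 87]
188 [ -1.2 -41.4   0.6] [170 172 168]
196 [ -1.2 -38.5  -2.4] [39 40 41]
204 [ -1.2 -37.4  -9.7] [37 37 40]
212 [ -1.2 -33.8  -9.8] [49 47 51]
220 [ -1.2 -30.2 -10.3] [38 38 41]
228 [ -1.2 -25.8  -9. ] [75 72 71]
236 [ -1.2 -21.2  -7.7] [152 144 138]
244 [ -1.2 -16.6  -7. ] [154 146 139]
252 [ -1.2 -12.3  -7. ] [154 145 138]
260 [-1.2 -8.4 -7.8] [154 146 139]
268 [-1.2 -3.7 -7.5] [133  71  39]
276 [-1.2  0.5 -8.2] [134  71  40]
284 [-1.2  5.9 -7.4] [152 143 135]
292 [-1.2 11.6 -6.7] [152 144 137]
300 [-1.2 17.6 -5.8] [243 237 229]
308 [-1.2 21.7 -7.5] [244 237 230]
316 [-1.2 25.8 -9.4] [41 39 40]
324 [-1.2 31.8 -9.4] [40 38 39]
```

The held column is centred on the TCP, with its underside 20 mm below. Blue tray centre is (621, -220) with yaw -4.3°, and both views agree. I'll place the column at tray y ≈ +38.

Call:
send_rows(dp=[[40,-2,0],[54,-3,-20],[54,-3,-60],[54,-3,-95],[54,-3,-102]], rot=[[0,0,0],[0,0,0],[0,0,0],[0,0,0],[0,0,0]])

```text
time: 4.97
tool_pos: [621.5, -180.0, 27.5]
tcp_rot: [-179.7, -0.1, 86.1]
ft_force: [-0.8, 0.7, -0.4]
finger_gap: 23.5
```

Call:
send_rows(dp=[[0,0,-4],[0,0,-6.5],[0,0,-6.5]], rot=[[0,0,0],[0,0,0],[0,0,0]])

```text
time: 5.35
tool_pos: [624.8, -182.4, 25.9]
tcp_rot: [179.9, 0.0, 86.0]
ft_force: [0.4, -0.6, -0.1]
finger_gap: 23.5
```

Call:
send_rows(dp=[[0,0,0],[0,0,0],[0,0,0]], rot=[[0,0,0],[0,0,0],[0,0,0]], jaw=40)

```text
time: 5.72
tool_pos: [624.1, -182.3, 24.8]
tcp_rot: [180.0, 0.0, 86.0]
ft_force: [0.1, -1.4, 0.2]
finger_gap: 39.9
```

Call:
send_rows(dp=[[0,0,40],[0,0,95],[-50,-10,115],[-100,-20,115],[-125,-25,115]], rot=[[0,0,0],[0,0,0],[0,0,0.02],[0,0,0.04],[0,0,0.056]])

```text
time: 6.35
tool_pos: [497.1, -207.5, 139.8]
tcp_rot: [180.0, 0.0, 89.2]
ft_force: [-0.8, -0.3, -0.3]
finger_gap: 40.0
```

Call:
send_rows(dp=[[-50,-10,0],[-59,-11,0],[-59,-11,0]], rot=[[0,0,0],[0,0,0],[0,0,0]], jaw=60)

```text
time: 6.72
tool_pos: [440.1, -218.5, 140.0]
tcp_rot: [179.9, 0.0, 89.1]
ft_force: [-0.1, 0.8, 0.3]
finger_gap: 60.0
```

Run:
```python
from h import *
s,st,W,P=look("w3")
for n,c,R in(("colG",(439,-217),55),("botB",(482,-317),40),("colO",(624,-182),50)): print(n,near(W,c,R,8 if n!="colO" else 29.5,90))
```

```text
t 6.72 tcp [ 440.1 -218.5  140. ] [1.7993e+02 2.0000e-02 8.9150e+01] gap 60.0 F [-0.1  0.8  0.3]
colG (2776, array([ 433.7, -219.1]), array([78.5, 28.5, 18.5]), 'z', np.float64(31.3), 'rect', array([ 436.4, -219.2]), array([30.2, 85.9]), 89.6)
botB (1758, array([ 480.3, -319.6]), array([30.3, 31.9, 58.8]), 'z', np.float64(69.3), 'rect', array([ 480.4, -319.7]), array([36.4, 31. ]), 58.4)
colO (313, array([ 594.3, -181.5]), array([18.6, 29.5,  5.6]), 'z', np.float64(35.3), 'rect', array([ 594.6, -181.2]), array([30.6, 20. ]), 87.3)
```

View pics/w3.png

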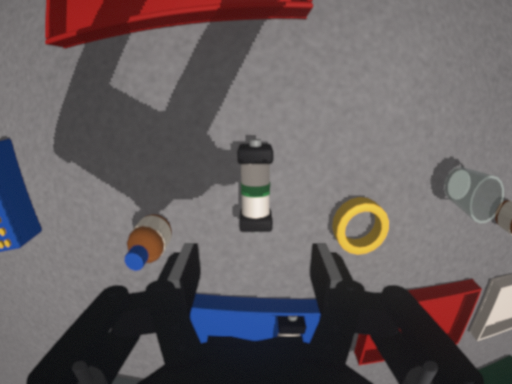

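Green column centre is (436.5, -219), with its band at pixel (256,190). The orange block's top is at 34–35 mm in the blue tray, so that column is lying on the floor. Now I'll grasp the green one.

Call:
send_rows(dp=[[-3.5,-1,-45],[-3.5,-1,-90],[-3.5,-1,-115],[-3.5,-1,-121],[-3.5,-1,-121]], rot=[[0,0,0.008],[0,0,0.008],[0,0,0.008],[0,0,0.008],[0,0,0.008]])

```text
time: 7.4
tool_pos: [437.3, -219.2, 18.9]
tcp_rot: [180.0, 0.0, 89.7]
ft_force: [0.1, 1.0, -0.1]
finger_gap: 59.9
```

Call:
send_rows(dp=[[0,0,0],[0,0,0],[0,0,0],[0,0,0]], rot=[[0,0,0],[0,0,0],[0,0,0],[0,0,0]], jaw=15)

```text
time: 7.9
tool_pos: [437.6, -219.8, 20.0]
tcp_rot: [179.9, 0.1, 89.7]
ft_force: [-0.0, 0.9, 6.4]
finger_gap: 23.6
```

Call:
send_rows(dp=[[0,0,45],[0,0,95],[45,-9,115],[90,-18,115],[130,-38,115]], rot=[[0,0,0],[0,0,0],[0,0,-0.02],[0,0,-0.04],[0,0,-0.065]])

```text
time: 8.52
tool_pos: [568.5, -257.2, 134.9]
tcp_rot: [179.9, 0.0, 85.9]
ft_force: [0.5, -0.0, -0.7]
finger_gap: 23.4
```

Call:
send_rows(dp=[[5,-1,0],[5,-1,0]], rot=[[0,0,0],[0,0,0]])

```text
time: 8.78
tool_pos: [571.2, -258.0, 133.3]
tcp_rot: [-180.0, -0.0, 86.0]
ft_force: [-0.7, 0.3, -0.4]
finger_gap: 23.5
```

Run:
```python
from h import *
s,st,W,P=look("w4")
px=s["pixels"]
for rows in range(180,330,10):
    print(rows,P[rows,254].round(1),px[rows,254])
print(near(W,(624,-182),55,29.5,60), near(W,(621,-220),110,8,29))
```

```text
t 8.78 tcp [ 571.2 -258.   133.3] [-1.7996e+02 -2.0000e-02  8.5960e+01] gap 23.5 F [-0.7  0.3 -0.4]
180 [ -1.2 -44.1   4.3] [86 86 85]
190 [ -1.2 -40.7  -0.5] [168 168 165]
200 [ -1.2 -38.7  -8.1] [32 32 36]
210 [ -1.2 -35.1 -10.9] [49 49 52]
220 [ -1.2 -30.   -9.8] [28 29 31]
230 [ -1.2 -24.1  -7.5] [150 142 135]
240 [ -1.2 -19.   -7.5] [150 142 136]
250 [ -1.2 -13.9  -7.8] [151 142 135]
260 [-1.2 -7.7 -6.6] [151 143 136]
270 [-1.2 -3.4 -8.8] [42 91 54]
280 [-1.2  2.5 -8.7] [51 94 59]
290 [-1.2  9.9 -7.1] [150 142 135]
300 [-1.2 16.1 -7.7] [233 226 217]
310 [-1.2 22.7 -8.1] [191 180 171]
320 [ -1.2  28.1 -10.1] [38 37 38]
(1511, array([ 622.6, -184.1]), array([73.1, 31.7,  5.8]), 'z', np.float64(35.4), 'rect', array([ 623.4, -183.8]), array([30. , 76.1]), 85.8) (3671, array([ 620.7, -218.8]), array([111.6, 164.2,  20.3]), 'z', np.float64(28.8), 'rect', array([ 622.2, -220.5]), array([166. , 104.9]), 85.8)
```

View pics/w4.png

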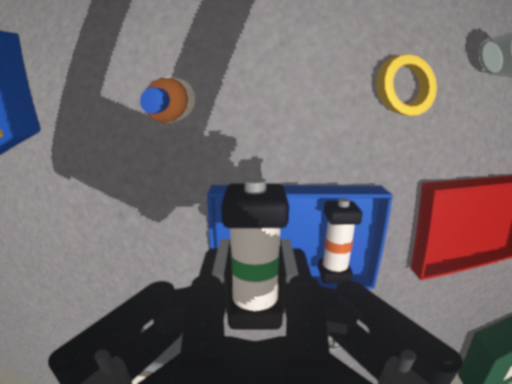

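Orange lies flat in the blue tray with its band at (339,248). Green is held, centred on the TCP. I'll set it at tray y ≈ -38.

Call:
send_rows(dp=[[35,0,0],[47.5,0,-20],[47.5,0,-60],[47.5,0,-92],[47.5,0,-102]], rot=[[0,0,0],[0,0,0],[0,0,0],[0,0,0],[0,0,0]])

```text
time: 9.45
tool_pos: [616.4, -257.0, 29.2]
tcp_rot: [-179.8, -0.1, 85.9]
ft_force: [0.1, 0.5, 0.0]
finger_gap: 23.5
```

Call:
send_rows(dp=[[0,0,-4],[0,0,-6.5],[0,0,-6.5],[0,0,-6.5]], rot=[[0,0,0],[0,0,0],[0,0,0],[0,0,0]])

```text
time: 9.95
tool_pos: [619.5, -258.5, 26.1]
tcp_rot: [179.9, 0.0, 85.9]
ft_force: [-0.4, 0.6, -0.7]
finger_gap: 23.5
```

Call:
send_rows(dp=[[0,0,0],[0,0,0],[0,0,0]], rot=[[0,0,0],[0,0,0],[0,0,0]], jaw=40)

```text
time: 10.32
tool_pos: [619.0, -258.2, 25.1]
tcp_rot: [180.0, 0.0, 85.9]
ft_force: [0.5, -0.5, 0.5]
finger_gap: 39.9
```

Call:
send_rows(dp=[[0,0,45],[0,0,100],[-45,-20,125],[-90,-40,125],[-130,-60,125]], rot=[[0,0,0],[0,0,0],[0,0,0],[0,0,0],[0,0,0]])

```text
time: 10.95
tool_pos: [487.8, -318.8, 150.7]
tcp_rot: [179.9, 0.0, 86.0]
ft_force: [1.3, -0.6, 0.1]
finger_gap: 39.7
```

Call:
send_rows(dp=[[-7,0,0],[-7,0,0]], rot=[[0,0,0],[0,0,0]], jaw=70)

```text
time: 11.2
tool_pos: [482.0, -318.2, 150.2]
tcp_rot: [180.0, -0.0, 85.9]
ft_force: [-0.0, -0.3, -0.0]
finger_gap: 70.1
```

Run:
```python
from h import *
from bench import vision
s,st,W,P=look("w5")
print("botB",near(W,(481,-318),40,8,90),near(W,(481,-318),40,12,36), near(W,(481,-318),30,55,90))
q=vision.snapshot("scene");cv2.imwrite("pics/scene5.png",cv2.cvtColor(q["pixels"],cv2.COLOR_RGB2BGR))
C=cloud(q)
for y in((624,-182),(619,-258)):print(near(C,y,50,29.5,60))
```

```text
t 11.2 tcp [ 482.  -318.2  150.2] [179.97  -0.    85.89] gap 70.1 F [-0.  -0.3 -0. ]
botB (1672, array([ 478.9, -321.8]), array([27.7, 33.5, 58.1]), 'z', np.float64(69.3), 'rect', array([ 480.5, -321.7]), array([35.9, 31.8]), 84.9) (288, array([ 473.4, -321.5]), array([17.1, 35. , 23.2]), 'z', np.float64(35.9), 'rect', array([ 473.3, -320.4]), array([36.1, 17.1]), 80.4) (515, array([ 482.8, -322. ]), array([17. , 16.9, 14.1]), 'z', np.float64(69.6), 'rect', array([ 482.8, -322.1]), array([17.9, 17.6]), 78.8)
(244, array([ 624.2, -180.9]), array([74.2, 32.9,  6. ]), 'z', np.float64(35.6), 'rect', array([ 623.7, -180.9]), array([30.7, 75.9]), 85.8)
(212, array([ 618.2, -255.7]), array([75. , 29.2,  7.3]), 'z', np.float64(36.9), 'rect', array([ 617.9, -255.7]), array([28.1, 76.4]), 87.7)
```

View pics/w5.png

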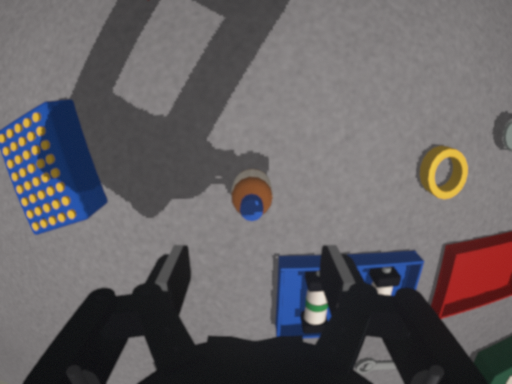

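View pics/scene5.png

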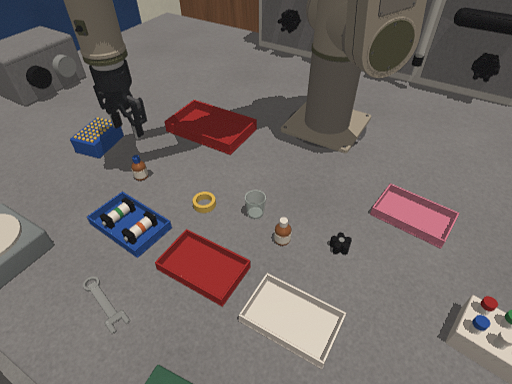

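Both columns lie in the blue tray in the scene view, at (118,211) and (140,229). The blue-cap bottle stands at (482.5, -321) with its top at 69 mm and its cap at pixel (251,206). I'll grip its body low.

Call:
send_rows(dp=[[0.7,-2.5,-45],[0.7,-2.5,-85],[0.7,-2.5,-115],[0.7,-2.5,-129],[0.7,-2.5,-129]], rot=[[0,0,0],[0,0,0],[0,0,0],[0,0,0],[0,0,0]])

```text
time: 11.92
tool_pos: [482.7, -319.9, 20.2]
tcp_rot: [-179.9, -0.1, 86.0]
ft_force: [0.1, -0.2, 0.5]
finger_gap: 70.2
```

Call:
send_rows(dp=[[0,0,0],[0,0,0],[0,0,0],[0,0,0],[0,0,0]], rot=[[0,0,0],[0,0,0],[0,0,0],[0,0,0],[0,0,0]], jaw=25, force=35)

```text
time: 12.55
tool_pos: [483.9, -321.5, 22.9]
tcp_rot: [179.8, 0.1, 85.9]
ft_force: [-0.0, 1.1, 6.0]
finger_gap: 35.2
```

Call:
send_rows(dp=[[0,0,15],[0,0,50],[0,0,90],[0,0,105],[0,0,105]], rot=[[0,0,0],[0,0,0],[0,0,0],[0,0,0],[0,0,0]])

```text
time: 13.18
tool_pos: [483.3, -321.2, 127.3]
tcp_rot: [179.9, 0.1, 85.9]
ft_force: [0.3, -1.1, -1.5]
finger_gap: 34.4
```

Run:
```python
from h import *
s,st,W,P=look("w6")
print(st["joint_pos"].round(1))
```

```text
t 13.18 tcp [ 483.3 -321.2  127.3] [1.7987e+02 9.0000e-02 8.5940e+01] gap 34.4 F [ 0.3 -1.1 -1.5]
[ -38.7    9.2   96.    -0.    74.7 -124.6]
```

View pics/w6.png

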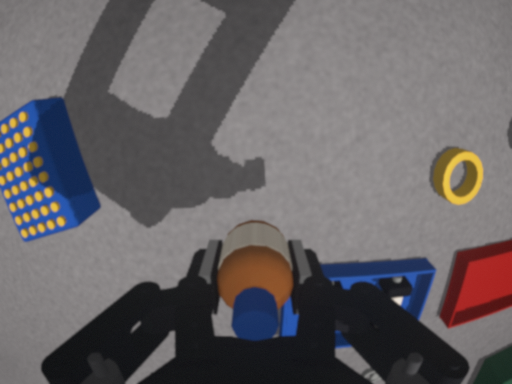

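The bottle is held upright with its cap at (255,312). Next is the carry to the white tray, turning the jaws to lie along x.

Call:
send_rows(dp=[[12,30,0],[26,75,0],[40,120,0],[54,165,0],[68,210,0]], rot=[[0,0,-0.1],[0,0,-0.23],[0,0,-0.36],[0,0,-0.49],[0,0,-0.62]])

```text
time: 13.85
tool_pos: [549.4, -108.8, 123.4]
tcp_rot: [-179.8, 0.1, 50.2]
ft_force: [1.2, 0.3, 0.1]
finger_gap: 34.8
```

Call:
send_rows(dp=[[14,45,0],[28,90,0],[42,135,0],[55,180,0],[65,220,0]], rot=[[0,0,-0.14],[0,0,-0.28],[0,0,-0.42],[0,0,-0.56],[0,0,-0.7]])

```text
time: 14.48
tool_pos: [614.4, 110.9, 123.1]
tcp_rot: [-180.0, 0.2, 10.1]
ft_force: [0.3, -0.2, -1.0]
finger_gap: 34.8
```

Call:
send_rows(dp=[[10,35,0],[15.3,57.7,0],[15.3,57.7,0],[15.3,57.7,0]], rot=[[0,0,-0.12],[0,0,-0.17],[0,0,-0.17],[0,0,-0.17]])

```text
time: 14.98
tool_pos: [629.9, 166.3, 124.1]
tcp_rot: [179.9, 0.2, 0.6]
ft_force: [0.7, -0.3, -0.3]
finger_gap: 34.8
```

Run:
```python
from h import *
from bench import vision
s,st,W,P=look("w7")
print("tW",near(W,(631,205),110,8,30))
q=vision.snapshot("scene");cv2.imwrite("pics/scene7.png",cv2.cvtColor(q["pixels"],cv2.COLOR_RGB2BGR))
```

```text
t 14.97 tcp [629.9 166.3 124.1] [1.7995e+02 1.7000e-01 6.3000e-01] gap 34.8 F [ 0.7 -0.3 -0.3]
tW (4849, array([632.6, 205.6]), array([104. , 162.7,  19.3]), 'z', np.float64(27.6), 'rect', array([632.7, 204.6]), array([104.8, 165.9]), 0.7)
```

View pics/w7.png

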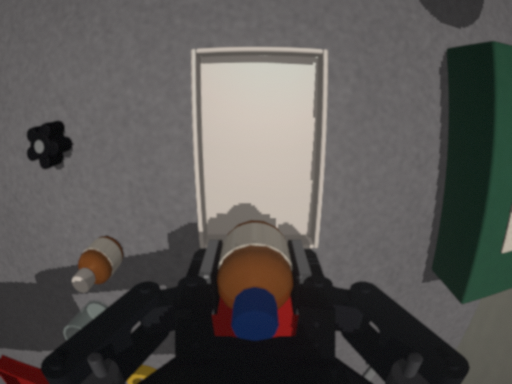

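View pics/scene7.png

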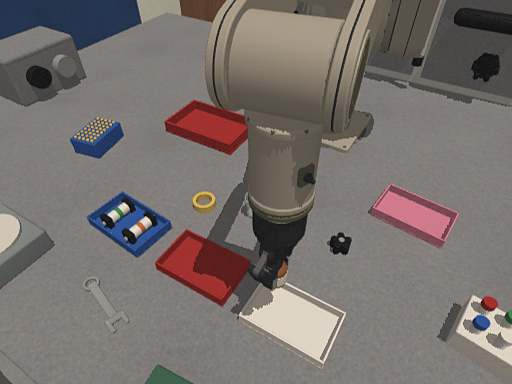

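Call:
send_rows(dp=[[0.8,0,-30],[0.8,0,-60],[0.8,0,-85],[0.8,0,-93],[0.8,0,-95]], rot=[[0,0,0],[0,0,0],[0,0,0],[0,0,0],[0,0,0]])

```text
time: 15.7
tool_pos: [631.7, 166.5, 31.0]
tcp_rot: [180.0, 0.0, 0.5]
ft_force: [-0.4, 0.4, -0.8]
finger_gap: 34.8
```

Call:
send_rows(dp=[[0,0,-2],[0,0,-4],[0,0,-4],[0,0,-4]], rot=[[0,0,0],[0,0,0],[0,0,0],[0,0,0]])

```text
time: 16.2
tool_pos: [631.9, 167.1, 27.3]
tcp_rot: [-180.0, -0.0, 0.6]
ft_force: [-0.0, -0.3, -0.7]
finger_gap: 34.6
```

Call:
send_rows(dp=[[0,0,-0.5],[0,0,-1],[0,0,-1],[0,0,-1]], rot=[[0,0,0],[0,0,0],[0,0,0],[0,0,0]])

```text
time: 16.7
tool_pos: [632.0, 167.2, 26.9]
tcp_rot: [-180.0, -0.0, 0.6]
ft_force: [-2.7, -0.6, 7.0]
finger_gap: 34.5
```

Call:
send_rows(dp=[[0,0,-0.5],[0,0,-1],[0,0,-1],[0,0,-1]], rot=[[0,0,0],[0,0,0],[0,0,0],[0,0,0]])

```text
time: 17.2
tool_pos: [632.0, 167.2, 26.9]
tcp_rot: [-180.0, -0.0, 0.6]
ft_force: [-7.5, -1.0, 13.6]
finger_gap: 35.0
```

The bottle is on the tray floor at TCP z 26.9. I'll ease the press and release.

Call:
send_rows(dp=[[0,0,1],[0,0,1.5]], rot=[[0,0,0],[0,0,0]])

```text
time: 17.45
tool_pos: [632.0, 167.1, 26.9]
tcp_rot: [-180.0, -0.0, 0.6]
ft_force: [-1.2, -0.6, 2.7]
finger_gap: 34.6
```

Call:
send_rows(dp=[[0,0,0],[0,0,0],[0,0,0],[0,0,0]], rot=[[0,0,0],[0,0,0],[0,0,0],[0,0,0]], jaw=52)

```text
time: 17.95
tool_pos: [631.7, 167.0, 26.3]
tcp_rot: [180.0, 0.0, 0.6]
ft_force: [-1.0, 0.2, -0.1]
finger_gap: 51.6
```

Call:
send_rows(dp=[[0,0,15],[0,0,45],[0,0,90],[0,0,125],[-45,-10,130]], rot=[[0,0,0],[0,0,0],[0,0,0],[0,0,0],[0,0,0]])

```text
time: 18.58
tool_pos: [590.8, 157.6, 162.3]
tcp_rot: [-179.9, -0.5, 0.6]
ft_force: [0.2, 0.6, -0.3]
finger_gap: 52.3
```

Call:
send_rows(dp=[[-45,-25,0],[-90,-45,0],[-112,-53,0],[-112,-53,0]], rot=[[0,0,0],[0,0,0],[0,0,0],[0,0,0]], jaw=70)

```text
time: 19.08
tool_pos: [474.2, 103.7, 157.7]
tcp_rot: [-180.0, -0.1, 0.5]
ft_force: [0.5, -0.6, 0.2]
finger_gap: 69.9
```

Run:
```python
from h import *
from bench import vision
s,st,W,P=look("w8")
print("botW",near(W,(475,101),40,8,90),near(W,(475,101),30,55,90))
print("botB",near(W,(632,167),30,55,90))
print("beaker",near(W,(437,7),40,8,90),"knob",near(W,(429,217),40))
```

```text
t 19.07 tcp [474.2 103.7 157.7] [-1.7999e+02 -1.0000e-01  5.4000e-01] gap 69.9 F [ 0.5 -0.6  0.2]
botW (1560, array([475.9, 104.4]), array([33.5, 27.9, 58.1]), 'z', np.float64(69.4), 'rect', array([475.8, 102.5]), array([36.2, 32.1]), 2.3) (478, array([476.1, 100.3]), array([16.7, 17.4, 14. ]), 'z', np.float64(69.6), 'rect', array([476.4, 100.3]), array([17.6, 17.9]), 3.5)
botB (440, array([631.1, 167.1]), array([16.8, 17.1, 16.1]), 'z', np.float64(73.6), 'rect', array([631.3, 166.8]), array([17.6, 18.2]), 62.3)
beaker (2307, array([438.8,   7.4]), array([45.3, 46.6, 47.1]), 'z', np.float64(56.1), 'rect', array([438.8,   6.9]), array([49.1, 48.4]), 16.3) knob (1623, array([431.2, 215.4]), array([40.6, 40.7, 19.2]), 'z', np.float64(30.0), 'rect', array([430.2, 215. ]), array([43.3, 42.5]), 9.8)
```

View pics/w8.png

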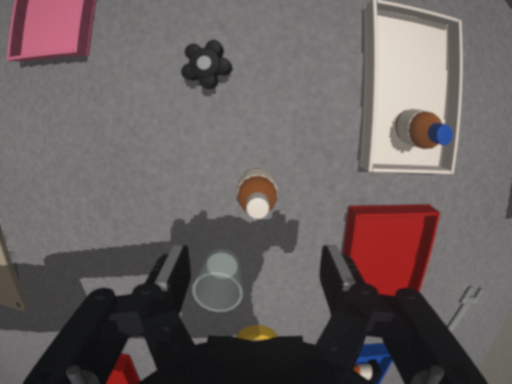

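The blue-cap bottle stands upright in the white tray, with its cap at (440,133) and its top at 73 mm as expected. The white-cap bottle is at (476, 100.5) with its cap at (258,207). Now I'll grip that one.

Call:
send_rows(dp=[[1.5,-3.3,-45],[1.5,-3.3,-90],[1.5,-3.3,-122],[1.5,-3.3,-135.5],[1.5,-3.3,-135.5]], rot=[[0,0,0],[0,0,0],[0,0,0],[0,0,0],[0,0,0]])

```text
time: 19.75
tool_pos: [476.5, 100.9, 20.8]
tcp_rot: [180.0, 0.1, 0.6]
ft_force: [-0.9, 0.3, 0.7]
finger_gap: 70.2
```

Call:
send_rows(dp=[[0,0,0],[0,0,0],[0,0,0],[0,0,0],[0,0,0]], rot=[[0,0,0],[0,0,0],[0,0,0],[0,0,0],[0,0,0]], jaw=25)

```text
time: 20.38
tool_pos: [477.7, 100.9, 22.8]
tcp_rot: [-180.0, -0.2, 0.6]
ft_force: [-0.8, 0.2, 6.4]
finger_gap: 35.0
```

Call:
send_rows(dp=[[0,0,15],[0,0,50],[0,0,90],[0,0,115],[0,0,115]], rot=[[0,0,0],[0,0,0],[0,0,0],[0,0,0],[0,0,0]])

```text
time: 21.0
tool_pos: [478.3, 100.9, 139.4]
tcp_rot: [-180.0, -0.3, 0.6]
ft_force: [-0.2, 0.8, -0.7]
finger_gap: 34.7
```

Run:
```python
from h import *
s,st,W,P=look("w9")
```

```text
t 21.0 tcp [478.3 100.9 139.4] [-179.97   -0.34    0.58] gap 34.7 F [-0.2  0.8 -0.7]
```

View pics/w9.png

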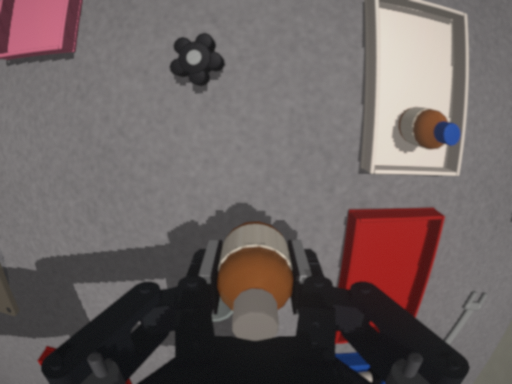

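Call:
send_rows(dp=[[25,30,0],[60,70,0],[95,105,0],[130,130,0],[155.7,142.3,0]], rot=[[0,0,0],[0,0,0],[0,0,0],[0,0,0],[0,0,0]])

```text
time: 21.68
tool_pos: [631.8, 244.3, 133.4]
tcp_rot: [180.0, 0.2, 0.6]
ft_force: [1.6, 0.1, -0.3]
finger_gap: 35.5
```

Call:
send_rows(dp=[[0,0,-10],[0,0,-40],[0,0,-75],[0,0,-98],[0,0,-105]], rot=[[0,0,0],[0,0,0],[0,0,0],[0,0,0],[0,0,0]])

```text
time: 22.3
tool_pos: [629.6, 242.1, 28.0]
tcp_rot: [179.9, 0.3, 0.6]
ft_force: [0.3, -1.2, -0.8]
finger_gap: 34.7
```

Call:
send_rows(dp=[[0,0,-2],[0,0,-4],[0,0,-4.5],[0,0,-4.5]], rot=[[0,0,0],[0,0,0],[0,0,0],[0,0,0]])

```text
time: 22.8
tool_pos: [632.4, 243.2, 27.3]
tcp_rot: [-180.0, -0.1, 0.6]
ft_force: [-0.1, 0.2, -0.6]
finger_gap: 34.7
```

Call:
send_rows(dp=[[0,0,-0.5],[0,0,-1],[0,0,-1],[0,0,-1]], rot=[[0,0,0],[0,0,0],[0,0,0],[0,0,0]])

```text
time: 23.3
tool_pos: [632.4, 243.2, 26.8]
tcp_rot: [-180.0, -0.0, 0.6]
ft_force: [-3.2, -0.9, 7.3]
finger_gap: 35.1
```

The bottle is down, with contact at TCP z 26.8. I'll release it and go to the knob.

Call:
send_rows(dp=[[0,0,0.7],[0,0,0.9]], rot=[[0,0,0],[0,0,0]])

```text
time: 23.55
tool_pos: [632.4, 243.2, 26.8]
tcp_rot: [-180.0, -0.1, 0.6]
ft_force: [-0.2, 0.5, 2.9]
finger_gap: 34.7
```

Call:
send_rows(dp=[[0,0,0],[0,0,0],[0,0,0],[0,0,0]], rot=[[0,0,0],[0,0,0],[0,0,0],[0,0,0]], jaw=52)

```text
time: 24.05
tool_pos: [631.9, 243.0, 26.3]
tcp_rot: [180.0, 0.0, 0.6]
ft_force: [0.2, 1.0, 1.0]
finger_gap: 52.2
```

Call:
send_rows(dp=[[0,0,15],[0,0,45],[0,0,90],[-20,-3,118],[-65,-9,118]], rot=[[0,0,0],[0,0,0],[0,0,0],[0,0,0],[0,0,0]])

```text
time: 24.68
tool_pos: [570.0, 234.7, 150.0]
tcp_rot: [-179.8, -0.5, 0.5]
ft_force: [0.6, -1.3, -0.2]
finger_gap: 52.0
```

Call:
send_rows(dp=[[-50,-6,0],[-100,-12,0],[-135,-18,0],[-137,-18,0],[-137,-18,0]], rot=[[0,0,0],[0,0,0],[0,0,0],[0,0,0],[0,0,0]], jaw=80)

```text
time: 25.3
tool_pos: [431.1, 216.4, 145.8]
tcp_rot: [-180.0, -0.2, 0.6]
ft_force: [0.8, 0.7, -0.2]
finger_gap: 80.1
```

Run:
```python
from h import *
s,st,W,P=look("w10")
print("knob",near(W,(430,216),40),near(W,(430,216),40,20))
print("botW",near(W,(632,243),30,55,90),"botB",near(W,(632,167),30,55,90))
```

```text
t 25.3 tcp [431.1 216.4 145.8] [-1.7995e+02 -1.5000e-01  5.8000e-01] gap 80.1 F [ 0.8  0.7 -0.2]
knob (1691, array([430.1, 217.3]), array([40.5, 40.8, 20.7]), 'z', np.float64(30.0), 'rect', array([429.6, 215.8]), array([43.4, 42.4]), 7.9) (1526, array([430.1, 217.1]), array([40.5, 40.5,  8.8]), 'z', np.float64(30.0), 'rect', array([429.6, 215.8]), array([43.4, 42.2]), 8.7)
botW (398, array([631. , 242.4]), array([17.1, 16.9, 16.5]), 'z', np.float64(73.5), 'rect', array([631.1, 242. ]), array([18. , 17.7]), 90.0) botB (347, array([630.5, 167.5]), array([16.3, 17.2, 17.6]), 'z', np.float64(73.6), 'rect', array([630.6, 167.5]), array([16.9, 17.9]), 4.8)
```

View pics/w10.png

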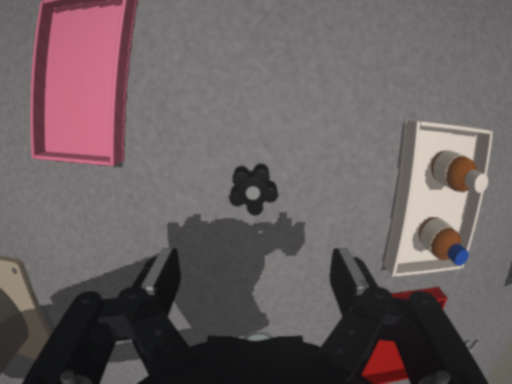

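Both bottles stand upright in the white tray, caps at (481,183) and (458,254). The knob is at (430, 217) with its disc at (253,193). Grasping it next.

Call:
send_rows(dp=[[0.5,0.7,-45],[0.5,0.7,-90],[0.5,0.7,-115],[0.5,0.7,-126],[0.5,0.7,-126]], rot=[[0,0,0],[0,0,0],[0,0,0],[0,0,0],[0,0,0]])

```text
time: 25.98
tool_pos: [430.8, 216.7, 18.2]
tcp_rot: [180.0, 0.0, 0.6]
ft_force: [-0.2, -0.2, -0.5]
finger_gap: 80.1
```

Call:
send_rows(dp=[[0,0,0],[0,0,0],[0,0,0],[0,0,0],[0,0,0]], rot=[[0,0,0],[0,0,0],[0,0,0],[0,0,0],[0,0,0]], jaw=30)

```text
time: 26.6
tool_pos: [431.7, 217.2, 20.0]
tcp_rot: [-179.9, -0.1, 0.6]
ft_force: [0.3, -0.6, 4.8]
finger_gap: 44.9
```

Call:
send_rows(dp=[[0,0,20],[0,0,65],[0,0,110],[0,0,115],[0,0,115]], rot=[[0,0,0],[0,0,0],[0,0,0],[0,0,0],[0,0,0]])

```text
time: 27.22
tool_pos: [430.8, 216.9, 133.9]
tcp_rot: [-180.0, -0.1, 0.6]
ft_force: [-0.9, 0.4, -0.9]
finger_gap: 45.0
```

Run:
```python
from h import *
s,st,W,P=look("w11")
m=(np.abs(P[...,0])<14)&(P[...,2]>-30)&(P[...,2]<40)&(np.abs(P[...,1])<30)
print(np.nanpercentile(P[m],[1,50,99],axis=0).round(1))
```

```text
t 27.23 tcp [430.8 216.9 133.9] [-1.7997e+02 -9.0000e-02  5.8000e-01] gap 45.0 F [-0.9  0.4 -0.9]
[[-13.7 -20.7  -9.7]
 [  0.4  -8.6  -7.5]
 [ 13.7  19.8  15.9]]
```

View pics/w11.png

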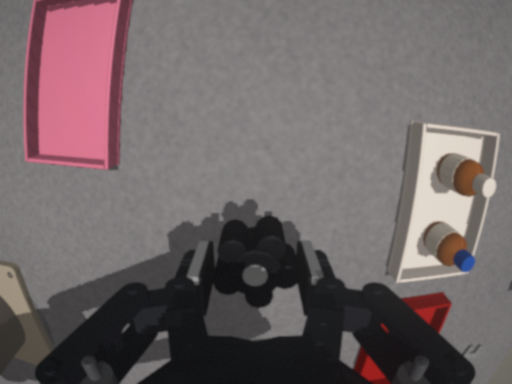

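Call:
send_rows(dp=[[25,-28,0],[65,-73,0],[105,-119,0],[145,-164,0],[180,-203,0]], rot=[[0,0,0],[0,0,0],[0,0,0],[0,0,0],[0,0,0]])

```text
time: 27.9
tool_pos: [610.4, 11.8, 130.9]
tcp_rot: [-180.0, 0.2, 0.5]
ft_force: [0.7, 1.1, -0.6]
finger_gap: 44.7
```

Call:
send_rows(dp=[[15,-17.5,0],[15,-17.5,0],[15,-17.5,0]], rot=[[0,0,0],[0,0,0],[0,0,0]])

```text
time: 28.28
tool_pos: [624.1, -3.2, 131.6]
tcp_rot: [-180.0, 0.2, 0.6]
ft_force: [0.3, -0.1, -1.2]
finger_gap: 44.9
```

Run:
```python
from h import *
s,st,W,P=look("w12")
print("tR",near(W,(626,-4),110,8,30), "beaker",near(W,(437,7),40,8,90))
```

```text
t 28.27 tcp [624.1  -3.2 131.6] [-179.97    0.18    0.58] gap 44.9 F [ 0.3 -0.1 -1.2]
tR (3034, array([626.6,  16. ]), array([103.9, 125.1,  19.2]), 'z', np.float64(27.6), 'rect', array([626.7,  12.7]), array([104.6, 131.9]), 0.9) beaker (2712, array([439.5,   7.1]), array([46.4, 45.5, 46.4]), 'z', np.float64(56.3), 'rect', array([439.3,   6.5]), array([49.4, 49. ]), 19.4)
```

View pics/w12.png

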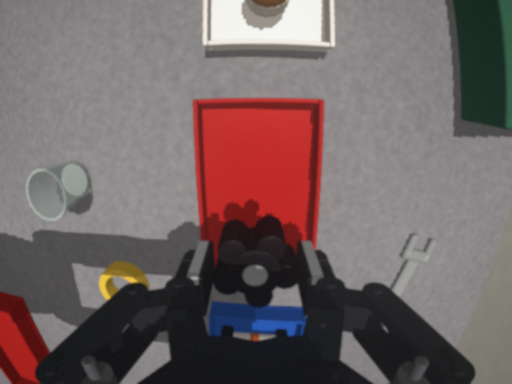

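The small red tray lies under the knob at (260,170), centre x ≈ 626.

Call:
send_rows(dp=[[0.7,0,-30],[0.7,0,-65],[0.7,0,-92],[0.7,0,-103],[0.7,0,-105]], rot=[[0,0,0],[0,0,0],[0,0,0],[0,0,0],[0,0,0]])

```text
time: 28.95
tool_pos: [625.6, -3.1, 28.1]
tcp_rot: [-180.0, 0.1, 0.6]
ft_force: [1.2, 0.1, -0.1]
finger_gap: 44.7
```

Call:
send_rows(dp=[[0,0,-2],[0,0,-3.5],[0,0,-4],[0,0,-4]], rot=[[0,0,0],[0,0,0],[0,0,0],[0,0,0]])

```text
time: 29.45
tool_pos: [626.3, -3.8, 24.7]
tcp_rot: [180.0, -0.0, 0.6]
ft_force: [-0.3, -0.6, -0.2]
finger_gap: 44.5
```

Call:
send_rows(dp=[[0,0,-0.5],[0,0,-0.8],[0,0,-0.8]], rot=[[0,0,0],[0,0,0],[0,0,0]])

```text
time: 29.82
tool_pos: [626.3, -3.8, 24.1]
tcp_rot: [180.0, -0.0, 0.6]
ft_force: [-2.3, -0.5, 5.9]
finger_gap: 44.8
```

Call:
send_rows(dp=[[0,0,0],[0,0,0],[0,0,0],[0,0,0]], rot=[[0,0,0],[0,0,0],[0,0,0],[0,0,0]], jaw=54)

```text
time: 30.32
tool_pos: [626.1, -3.8, 23.4]
tcp_rot: [-180.0, 0.0, 0.6]
ft_force: [-0.1, 1.0, -0.3]
finger_gap: 53.8
```

Call:
send_rows(dp=[[0,0,15],[0,0,55],[0,0,105],[-45,-25,140],[-80,-60,160]], rot=[[0,0,0],[0,0,0],[0,0,0],[0,0,0],[0,0,0]])

```text
time: 30.95
tool_pos: [546.4, -63.9, 187.3]
tcp_rot: [179.9, -0.2, 0.7]
ft_force: [0.2, -0.7, 0.1]
finger_gap: 53.9
```

Call:
send_rows(dp=[[-45,0,20],[-90,0,40],[-100,0,40],[-100,0,40],[-100,0,40]], rot=[[0,0,0.18],[0,0,0.36],[0,0,0.54],[0,0,0.72],[0,0,0.9]])

```text
time: 31.58
tool_pos: [446.2, -63.9, 225.2]
tcp_rot: [179.9, -0.1, 52.5]
ft_force: [0.2, 0.1, 0.2]
finger_gap: 54.1
```

Call:
send_rows(dp=[[0,0,0],[0,0,0],[0,0,0],[0,0,0],[0,0,0]], rot=[[0,0,0.18],[0,0,0.36],[0,0,0.54],[0,0,0.65],[0,0,0.65]])

```text
time: 32.2
tool_pos: [446.3, -63.8, 224.7]
tcp_rot: [179.9, 0.0, 89.3]
ft_force: [-0.4, 0.5, -0.1]
finger_gap: 53.8
```

Run:
```python
from h import *
from bench import vision
s,st,W,P=look("w13")
C={}
for n in("scene","top"):
    q=vision.snapshot(n);cv2.imwrite(f"pics/{n}13.png",cv2.cvtColor(q["pixels"],cv2.COLOR_RGB2BGR));C[n]=cloud(q)
C["wrist"]=W
for k,w in C.items():
    print(k)
    for n,c,R,zl in(("knob",(626,-4),40,15),("colO",(624,-182),55,30),("colG",(619,-258),55,30),("botW",(632,243),25,55),("botB",(632,167),25,55),("beaker",(437,7),40,8),("tape",(478,-113),40,8)):
        print(n,near(w,c,R,zl,90))
```

```text
t 32.2 tcp [446.3 -63.8 224.7] [1.7992e+02 2.0000e-02 8.9340e+01] gap 53.8 F [-0.4  0.5 -0.1]
scene
knob (341, array([627.5,  -2.5]), array([41.2, 40.5, 18.8]), 'z', np.float64(34.6), 'rect', array([627.2,  -1.2]), array([42.1, 43.3]), 64.6)
colO (239, array([ 624.2, -180.9]), array([74.9, 32.4,  6.3]), 'z', np.float64(36.4), 'rect', array([ 623.2, -180.6]), array([30.3, 76.6]), 84.5)
colG (204, array([ 618.5, -256.2]), array([74.3, 32.1,  6.4]), 'z', np.float64(36.6), 'rect', array([ 618.4, -256.2]), array([30.9, 75.1]), 85.8)
botW (130, array([632.5, 243.3]), array([17.4, 17. , 17.6]), 'z', np.float64(74.1), 'rect', array([632.3, 243.5]), array([17.1, 17.8]), 77.6)
botB (113, array([632.4, 168.1]), array([16.4, 17.2, 17.4]), 'z', np.float64(74.2), 'rect', array([632.4, 167.8]), array([17.2, 17.3]), 74.0)
beaker (483, array([438.6,   8.2]), array([46.1, 45.9, 46.5]), 'z', np.float64(56.3), 'rect', array([438.3,   8. ]), array([47.8, 47.8]), 8.4)
tape (280, array([ 480., -112.]), array([52.2, 53.8, 14.1]), 'z', np.float64(22.4), 'rect', array([ 480. , -112.5]), array([56.7, 52.9]), 7
[... 1181 characters left out ...]
2.6, -256. ]), array([26.2, 28.4,  5.5]), 'z', np.float64(35.5), 'rect', array([ 593.2, -256.4]), array([29.7, 27.5]), 88.7)
botW (147, array([631.5, 240.5]), array([17.8, 16.9, 17. ]), 'z', np.float64(73.2), 'rect', array([631.3, 241.2]), array([18.2, 17.9]), 34.2)
botB (104, array([628.9, 166.7]), array([12.9, 16.1, 15.7]), 'z', np.float64(73.2), 'rect', array([627.7, 167.8]), array([19.5, 10.5]), 53.8)
beaker (1305, array([437.6,   6. ]), array([46.7, 46.3, 47.7]), 'z', np.float64(56.3), 'rect', array([437.6,   6.3]), array([48.1, 48.9]), 89.9)
tape (1059, array([ 478.1, -114.7]), array([53.4, 52.9, 13.3]), 'z', np.float64(21.8), 'rect', array([ 478.5, -114.7]), array([54.6, 54.5]), 31.6)
```

View pics/w13.png

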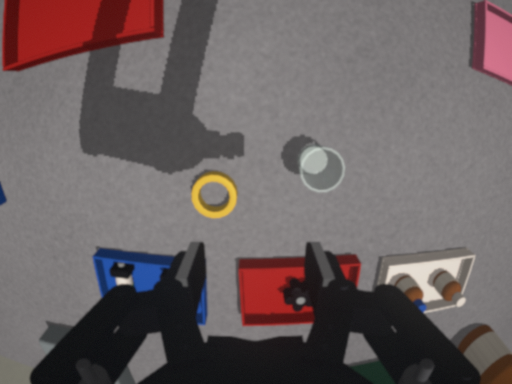

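View pics/scene13.png

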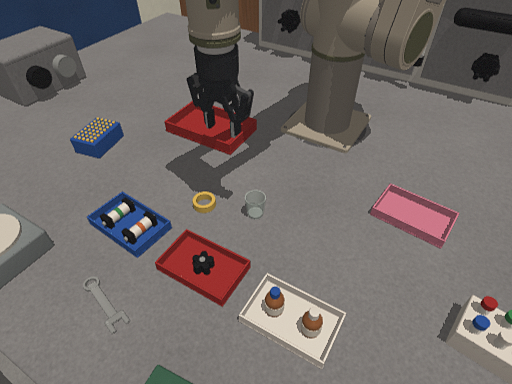

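View pics/top13.png

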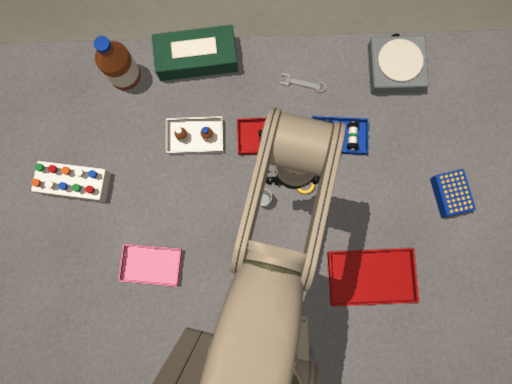

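All five are in place: knob at (203,262) in the small red tray, bottles at (275,300) and (312,322), columns at (118,211) and (140,229). One last check that the columns are level.

Run:
```python
from h import *
from bench import vision
C=cloud(vision.snapshot("scene"))
for n,c in(("O",(624,-181)),("G",(618.5,-256))):
    m=(abs(C[...,1]-c[1]-(C[...,0]-c[0])*-.075)<10)&(abs(C[...,0]-c[0])<40)&(C[...,2]>26)
    q=C[m];a=q[q[:,0]<c[0]-24];b=q[q[:,0]>c[0]+24]
    print(n,len(a),len(b),np.median(a[:,2]).round(1),np.median(b[:,2]).round(1),q[:,2].max().round(1))
```

```text
O 45 54 33.9 33.6 36.5
G 43 45 33.5 33.9 36.4
```

Both columns are level: their end blocks agree within 0.4 mm at about 34 mm, as expected. Handing in.

Run:
```python
from bench import job,r
print(job.hand_in()); print(r.sense()["time"])
```

```text
the job is handed in; nothing more can be done
None
the job is handed in; nothing more can be done
```

The job is handed in, at about 32 s of the 125 s. Both columns lie in the blue tray, both amber bottles stand in the white tray, and the knob lies in the small red tray. The bottles were lowered until the wrist force showed contact before I released them.

Last checks:
- **Bottles:** cap tops measure 73–74 mm, against 72 mm expected, and the caps are where I released the bottles, so they are upright.
- **Columns:** the end blocks of both sit level at about 34 mm, as expected.
- **Knob:** its top is at about 34 mm, against 32 mm expected, centred in the tray and clear of the walls.
- **Bystanders:** the beaker and tape measured within about 2 mm of where they started, and the gripper was clear of everything at hand-in.

**Disagreements:** the top and scene cameras differed by 2–8 mm, mostly in x. I therefore used the wrist camera for the grasps, and heights read 1–2 mm high throughout. In the last check the arm hid parts of the top and wrist views (the orange column, part of the knob, the tape), so for those I relied on the scene view. No check failed.

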